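# Pin the setting anvil into the bench receiver

## Robot

A 6-joint arm with a two-finger parallel gripper is mounted at the origin on the work surface. World frame = base frame: x ahead of the robot, y to its left, z up, the work surface at z = 0. Lengths are in m, angles in rad, forces in N, time in s.
With the tool pointing down it reaches from about 0.35 to 0.975 m from the base axis. Payload 4.9 kg.
Tool frame: the origin (TCP) lies on the centre line of the jaws, within the pads' length; the fingertips stand 8 mm ahead of it and the grasp point (between the pads) lies 11 mm behind it; z points along the fingers, y is the line along which they close (so a half turn about z gives the same grasp; the last joint's range is limited). The gripper opens to 85 mm and grips with 20 to 120 N. Pads are 22 mm wide; open, the fingers measure 114 mm over their backs; the gripper's body (76 mm by 85 mm) begins 54 mm behind the grasp point. The pads swing forward as they close: fully open they stand 13 mm farther back than shut.
Start: joints at [1.165, 0.053, 1.613, -0, 1.476, -0.119], TCP at [0.177, 0.599, 0.239] pointing down, gripper open.
Joint ranges: [-3.01, 3.01], [-1.01, 2.22], [0.06, 2.58], [-1.02, 4.17], [0.09, 2.62], [-3.14, 3.14]. Speed limits (rad/s): [2.57, 2.57, 3.14, 3.14, 3.14, 3.14].

## Interface

Orientations are given as a rotation vector (axis times angle).
In Python, from station import ctrl gives the robot as it stands.
- The arm moves only by the tool step_hand, called after "Call:" as name([rows], argument=value, ...), one row to a line, values as JSON. Schema: {"type":"object","properties":{"steps":{"type":"array","items":{"type":"object","properties":{"finger_gap":{"type":"number"},"d":{"type":"array","items":{"type":"number"},"minItems":3,"maxItems":3},"rotvec":{"type":"array","items":{"type":"number"},"minItems":3,"maxItems":3}},"additionalProperties":false,"required":["finger_gap"]},"minItems":1,"maxItems":20},"squeeze":{"type":"number"},"only":{"type":"string"},"quiet":{"type":"boolean"},"lines":{"type":"string"}},"required":["steps"],"additionalProperties":false}. steps is a list of rows, 1 to 20 of them, each an object with the fields finger_gap (the finger opening in m), d (a list: dx, dy, dz in normalised numbers (1 is 1 m)), rotvec (a list: a rotation vector rx, ry, rz in shares of pi rad (1.0 is pi rad)); a field left out counts as zero (the opening has to be given); each row is the pose to reach, as a shift and turn from the pose commanded when the call began, along the tool's axes at that moment; what a row does not reach only later rows make up. A row lasts 1/12 s, in which the tool goes at most 0.0417 m and 0.125 rad, less where a joint would pass 70% of its speed; a pose out of reach is approached as far as the arm can. The fingers move at their own pace and stop on an object; squeeze is the grip in N (left out, the last holds). Time passes only in rows, so rows that do not move let the fingers close. The tool returns the time, the measured TCP pose, the force, the opening and the grip force at its end. only (a regular expression) keeps the lines of the reply that match it, lines (a string "A,B") keeps lines A to B, and quiet returns only ok. Input that does not fit is refused with a message, and nothing moves.
- ctrl.get_obs(): the state, without advancing time (a new reading comes with each control period).
- ctrl.get_image(name): name is "side" or "top" or "wrist"; returns the picture (400x640x3 uint8, red, green, blue); there is no depth.
- ctrl.camera_params(name): a dict with "fx", "fy", "cx", "cy" (pixels), "k1" (the pictures are not rectified: a ray, as slopes to the right and down, at radius r is drawn at 1 + k1 r^2 times it, then the intrinsics apply), "T" (4x4, takes a point from camera to world coordinates); the wrist camera has in their place "tool_from_camera" (4x4, takes a point from camera to tool coordinates, whose origin is the TCP and whose axes are the flange's). Camera axes: x right, y down, z forward; pixel columns grow to the right and rows downward; lengths in m; the calibration is good to about 2 mm. A picture is of the moment at which its call begins: read the wrist's pose just before it. camera_params takes no time and is no camera call.
- ctrl.finish_job(): hands the job in; it is judged then, once.
Trained networks look in the newest picture that a camera, given by its name, has taken for a name from the list of things; names that differ only in an ending like _2 or _b are one class to them, and where a whole thing is asked for, a point or a joint stands for the part that bears it (a point fixed in the world has none). Each returns a list of dicts, best first, with "p" (0 to 1); they miss things now and then, are a little off and sometimes report something else, mostly with a low value. They report only what shows in the picture. A call takes as long as a camera call. They do not tell look-alikes from the thing itself.
- ctrl.find_in(camera, thing): "extent" ([left, top, right, bottom] in pixels, round what is visible of it).
- ctrl.cut_out(camera, thing): "mask" (400x640 bool, what is visible of it) and "extent" ([left, top, right, bottom] in pixels, round what is visible of it).
- ctrl.tip_of(camera, thing): "xy" ([column, row] in pixels: a listed point, or the origin of a listed thing).
The state is a dict: "t": time; "q": joint angles; "dq": joint speeds; "effort": joint torques, N m; "tool_pos": TCP position; "tool_rot": TCP orientation; "contact_force": force on the tool from outside, world axes, zero at the start; "wrist_torque": the same for the moment, N m; "opening": finger opening in m; "grip_force": force on a finger pad.
Only numpy, scipy, OpenCV 4.12 (cv2) and the standard library are available. Lean on these libraries where they do the work, as an engineer would, in place of code of your own. Each camera call takes 0.05 s, during which the arm holds its last target. There are 200 camera calls.

## Task

Push the setting anvil gently all the way home into its bench receiver, then lock it there with the ball-lock pin: squeeze the pin's thumb button in and keep it in while you slide the pin through the three aligned holes until its shoulder sits against the cheek, then let go so that the button springs out and the balls lock. Do not force anything, and leave the other things on the bench alone.

Things in the scene. Friction and masses are not known exactly. Their poses are not given: they have to be found in the camera images.
- receiver: Bench receiver for slide-in tools: grey base plate (262 x 120 x 10 mm, x -175 to 87) bolted down. On it, clamped through slotted holes and on shims, a head with two upright steel cheeks 100 (x) x 10 (y) mm, tops 72 mm above the bench, a 30 mm slot between them, open to the front (-x) and top; outer cheek faces at y = +-25 mm. Origin: on the bench under bore, z up. Pose: the base plate's.
- bore (a point): Nominal centre of the round 13.2 mm cross bore that runs along y (axes as receiver) through both cheeks: midway between the cheeks, 50 mm above the bench. Fixed to the base plate: the head is clamped in its slots by hand, so the true bore, with cheeks and anvil, lies up to 12 mm off it in x and 2 mm in z, parallel to y; y is exact. The pin may go in from either side.
- anvil (a joint): Setting anvil, a dark cast block on a tongue in the slot. How far (m) it stands out towards -x: 0 home (hard stop: flange on the cheeks' front ends, the tongue's 13.2 mm hole in line with the bore), 0.034 out. Slides with about 5 N friction, stays put. Front face 58 mm wide, 12 to 72 mm high, 124.5 mm ahead of the true bore when home; steel top plate flush with it, top at 82.
- pin: Ball-lock pin, about 0.16 kg, lying level on the bench. Origin: on its axis (18 mm above the bench) at the shoulder face; x runs along the shank to the nose, z up. 12 mm shank, x 0 to 58.5 mm, then a chamfered nose to x 61 (radius 4.6). Two locking balls at x = 54 mm, above and below, stand 2.5 mm out of the shank; flush while the button is in. Behind the shoulder: collar 36 mm across, x -6 to 0.
- pin_grip (a point): Middle of the pinch on the pin's handle: on the axis, 41 mm behind the shoulder face. Axes as pin. Handle along the pin's x: neck 10 mm across, x -34 to -6; finger flange 44 (y) x 36 (z) x 8 mm, x -42 to -34; round thumb button 30 mm across, its face at x = -53 when out, -48 when in. From above, one finger fits over the neck ahead of the flange, the other behind the button.
- pin_mid (a point): Middle of the pin's grip length: on its axis, 25 mm ahead of the shoulder face. Meets the true bore centre when the pin is home: the shoulder then touches the outer face of the cheek and the balls stand 1.5 mm clear of the far cheek.
- pin_nose (a point): The end of the pin's nose: on its axis, 61 mm ahead of the shoulder face.
- button (a joint): How far (m) the pin's thumb button is pressed in: 0 out (balls out, locked), 0.005 fully in (balls drawn in); the spring takes 3 N to start and 8 N at the end. It cannot come out while the balls are inside a hole, and the balls will not enter a hole while it is out.
- dye_a: Bystander: dye bottle with a white cap, 38 mm across, 105 mm tall, standing. Origin under its centre.
- dye_b: Bystander: dye bottle as dye_a, another dye.
- dye_c: Bystander: dye bottle as dye_a, another dye.
- mallet: Bystander: mallet with a white head 80 x 48 mm lying along its x and a 170 mm wooden handle along its +y. Origin on the bench under the head.
- punch: Bystander: square steel drive punch, 133 x 9 x 9 mm, lying along its x. Origin under its middle.
- awl: Bystander: awl with a wooden handle, 150 mm long, 22 mm thick, lying along its x. Origin on the bench under the middle of the handle.
- setter: Bystander: round steel rivet setter, 18 mm across, 66 mm tall, standing. Origin under its centre.
Not all that is in view belongs to the job. There is more than one size of the pin; the one meant has the size given above.

How it is judged:
By the outcome, as a careful person would: the job done as asked, in the order asked, and still so for the second after the job is handed in, with the robot touching nothing.
It also fails if it takes over 64 s, if anything falls off the work surface, if the arm or the gripper's body presses on something with over 40 N, if the wrist force passes 120 N, or if a joint passes its speed limit or range.

## Working session

There is one attempt and no reset: what is moved stays moved. The work goes in short steps, Python scripts to look and compute and a tool call to move; the robot and the scene stay as the last step left them, time stands still between calls to the robot, and variables do not carry over. Pictures are saved under pics/ and viewed, at most 10 in all, crops included, and the job is handed in when it is done.

```bash
ls; mkdir -p pics
```

Create h.py:
```python
import numpy as np, cv2
from station import ctrl
from scipy.spatial.transform import Rotation as R
def cam(n):
    c=ctrl.camera_params(n)
    if n=="wrist":
        o=ctrl.get_obs(); T=np.eye(4); T[:3,:3]=R.from_rotvec(o["tool_rot"]).as_matrix(); T[:3,3]=o["tool_pos"]
        c["T"]=T@np.array(c["tool_from_camera"])
    return c
def ray(c,uv):
    d=np.array([(uv[0]-c["cx"])/c["fx"],(uv[1]-c["cy"])/c["fy"]]); s=d.copy()
    for _ in range(20): s=d/(1+c["k1"]*(s@s))
    T=np.array(c["T"]); v=T[:3,:3]@np.array([*s,1]); return T[:3,3],v
def atz(c,uv,z):
    o,v=ray(c,uv); return o+v*(z-o[2])/v[2]
def proj(c,p):
    T=np.array(c["T"]); q=T[:3,:3].T@(np.array(p)-T[:3,3]); s=q[:2]/q[2]; s=s*(1+c["k1"]*(s@s))
    return np.array([c["cx"]+c["fx"]*s[0],c["cy"]+c["fy"]*s[1]])
def tri(c1,u1,c2,u2):
    a,v=ray(c1,u1); b,w=ray(c2,u2); s=np.linalg.lstsq(np.c_[v,-w],b-a,rcond=None)[0]
    p,q=a+v*s[0],b+w*s[1]; return (p+q)/2,np.linalg.norm(p-q)
def save(n,f,box=None,k=1):
    im=ctrl.get_image(n)[:,:,::-1]
    if box: im=im[box[1]:box[3],box[0]:box[2]]
    cv2.imwrite("pics/"+f,cv2.resize(im,None,fx=k,fy=k,interpolation=cv2.INTER_CUBIC))
```

Run:
```python
from h import *
save("top","top0.png");save("side","side0.png")
for n in("top","side"):
    c=cam(n);print(n,np.round(c["T"],3).tolist(),c["fx"],c["k1"])
    for t in("pin","receiver","anvil"):
        print(t,[(round(d["p"],2),np.round(d["extent"]).tolist()) for d in ctrl.find_in(n,t)])
    for t in("pin","pin_grip","pin_nose","pin_mid","bore","receiver"):
        print(t,[(round(d["p"],2),np.round(d["xy"],1).tolist(),np.round(atz(c,d["xy"],.05 if t=="bore" else 0 if t=="receiver" else .018),3).tolist()) for d in ctrl.tip_of(n,t)])
```

```text
pics
top [[-0.016, -0.993, 0.12, 0.411], [-1.0, 0.013, -0.025, -0.013], [0.023, -0.12, -0.992, 1.127], [0.0, 0.0, 0.0, 1.0]] 384.06938148476416 -0.05637374518458369
pin [(0.89, [369.0, 280.0, 424.0, 306.0]), (0.65, [375.0, 219.0, 403.0, 254.0])]
receiver [(0.98, [254.0, 160.0, 299.0, 247.0]), (0.31, [431.0, 170.0, 452.0, 187.0])]
anvil [(0.89, [259.0, 187.0, 287.0, 247.0])]
pin [(0.97, [392.2, 290.4], [0.286, -0.247, 0.018]), (0.74, [383.2, 233.8], [0.448, -0.227, 0.018]), (0.4, [352.2, 208.1], [0.524, -0.138, 0.018])]
pin_grip [(0.86, [411.7, 292.7], [0.278, -0.303, 0.018]), (0.48, [394.6, 219.7], [0.488, -0.261, 0.018]), (0.45, [359.7, 204.9], [0.533, -0.161, 0.018])]
pin_nose [(0.79, [368.6, 278.8], [0.32, -0.18, 0.018]), (0.72, [374.4, 251.7], [0.397, -0.199, 0.018]), (0.47, [340.4, 210.8], [0.516, -0.104, 0.018])]
pin_mid [(0.77, [383.7, 243.2], [0.42, -0.227, 0.018]), (0.76, [383.2, 285.2], [0.301, -0.222, 0.018]), (0.56, [349.2, 207.9], [0.524, -0.13, 0.018])]
bore [(0.92, [272.4, 186.1], [0.586, 0.09, 0.05])]
receiver [(0.91, [273.2, 185.5], [0.596, 0.092, 0.0])]
side [[0.929
[... 375 characters left out ...]
 [241.2, 299.0], [0.293, -0.256, 0.018]), (0.72, [332.1, 236.2], [0.518, -0.145, 0.018]), (0.59, [318.1, 270.2], [0.45, -0.235, 0.018])]
pin_grip [(0.96, [234.5, 321.0], [0.269, -0.303, 0.018]), (0.75, [341.6, 245.8], [0.523, -0.183, 0.018]), (0.71, [339.7, 273.4], [0.485, -0.26, 0.018])]
pin_nose [(0.73, [241.6, 266.7], [0.314, -0.17, 0.018]), (0.67, [288.9, 268.0], [0.399, -0.208, 0.018]), (0.54, [321.0, 228.2], [0.506, -0.11, 0.018])]
pin_mid [(0.9, [241.1, 282.2], [0.303, -0.213, 0.018]), (0.89, [304.5, 269.0], [0.427, -0.222, 0.018]), (0.71, [328.6, 234.0], [0.514, -0.135, 0.018])]
bore [(0.97, [321.1, 167.0], [0.588, 0.095, 0.05])]
receiver [(0.62, [323.8, 186.0], [0.591, 0.082, 0.0])]
```

View pics/top0.png

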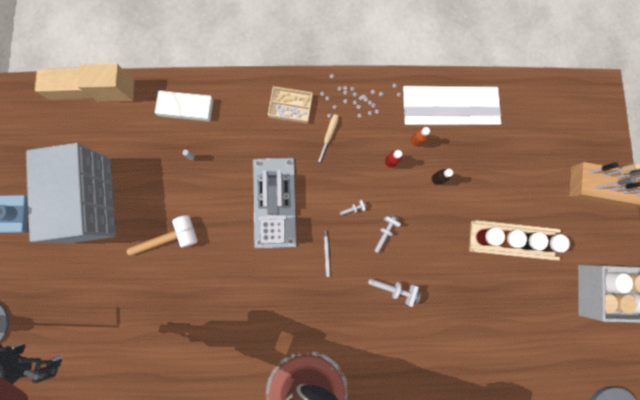

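View pics/side0.png

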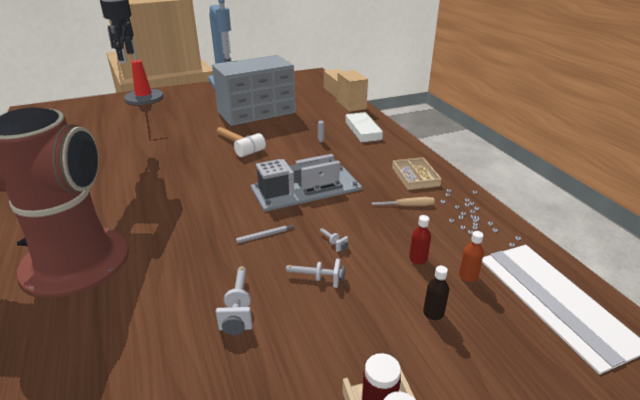

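Three look-alike pins (top view): large at (395,291), medium at (387,233), small at (353,208). Measured grip-to-nose lengths are about 135, 105 and 60 mm, and the description gives 102, so I choose the medium one at (387,233). The receiver is at (274,203), with its front towards the robot. I'll check the choice in a close crop and get the tool numbers.

Run:
```python
from h import *
o=ctrl.get_obs();print(o["t"],np.round(o["tool_pos"],4),np.round(R.from_rotvec(o["tool_rot"]).as_matrix(),3).tolist(),o["opening"])
print(np.round(ctrl.camera_params("wrist")["tool_from_camera"],3).tolist(),ctrl.camera_params("wrist")["fx"])
save("side","crop_pin.png",(200,210,380,345),4)
a,b=cam("top"),cam("side")
for n,u,v in(("nose",(374.4,251.7),(288.9,268)),("origin",(383.2,233.8),(318.1,270.2)),("grip",(394.6,219.7),(339.7,273.4)),("bore",(272.4,186.1),(321.1,167))):
    print(n,tri(a,u,b,v))
# plate corners guess from top view
for u in((254,160),(296,158),(299,245),(256,247)): print(np.round(atz(a,u,.01),3))
```

```text
1.0 [0.1768 0.5995 0.2393] [[-0.959, 0.283, 0.0], [0.283, 0.959, -0.0], [-0.0, -0.0, -1.0]] 0.08532026598708516
[[-0.001, -0.966, -0.259, 0.065], [1.0, -0.001, 0.001, -0.001], [-0.002, -0.259, 0.966, -0.135], [0.0, 0.0, 0.0, 1.0]] 321.86011864305664
nose (array([ 0.39895452, -0.20092135,  0.01189528]), np.float64(0.004994498632219987))
origin (array([ 0.45019883, -0.22847922,  0.01186369]), np.float64(0.005013471337918139))
grip (array([ 0.48651656, -0.2607327 ,  0.01894375]), np.float64(0.0029087753763083145))
bore (array([0.58604499, 0.0896613 , 0.05298784]), np.float64(0.0006547042958509611))
[0.672 0.148 0.01 ]
[0.676 0.024 0.01 ]
[0.42  0.018 0.01 ]
[0.416 0.142 0.01 ]
```

View pics/crop_pin.png

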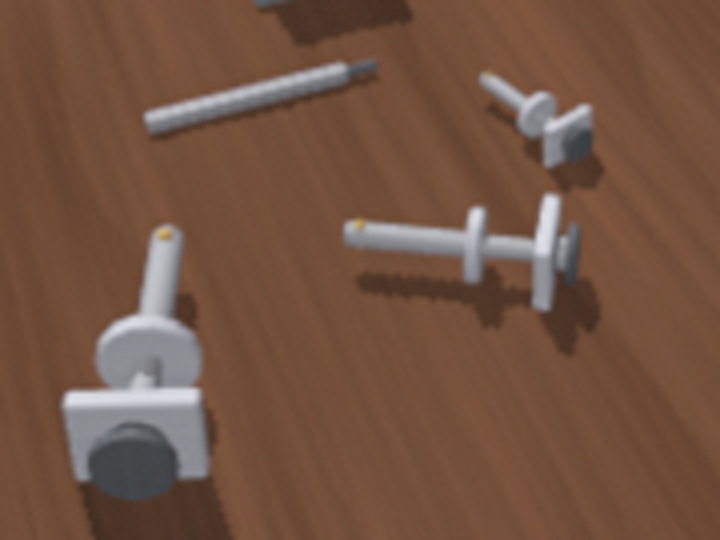

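Add to h.py:
```python
def go(p,yaw):
    """row to a pose: tool down, tool x at world angle yaw"""
    o=ctrl.get_obs(); M=R.from_rotvec(o["tool_rot"]).as_matrix()
    x=np.array([np.cos(yaw),np.sin(yaw),0]); z=np.array([0,0,-1.]); N=np.c_[x,np.cross(z,x),z]
    print("t",round(o["t"],2),"row",np.round(M.T@(np.array(p)-o["tool_pos"]),4),np.round(R.from_matrix(M.T@N).as_rotvec(),4))
```

Run:
```python
from h import *
go((.50,.09,.30),np.pi+.026)
```

```text
t 1.05 row [-0.4541 -0.3972 -0.0607] [-0.000e+00  1.000e-04 -3.128e-01]
```

The manual's scale: turns go in shares of pi rad. Converting my numbers, -0.313 rad is -0.0996.

Call:
step_hand([
  {"finger_gap": 0.03, "d": [-0.454, -0.397, -0.061], "rotvec": [0, 0, -0.0996]},
  {"finger_gap": 0.03, "d": [-0.454, -0.397, -0.061], "rotvec": [0, 0, -0.0996]},
  {"finger_gap": 0.03, "d": [-0.454, -0.397, -0.061], "rotvec": [0, 0, -0.0996]},
  {"finger_gap": 0.03, "d": [-0.454, -0.397, -0.061], "rotvec": [0, 0, -0.0996]},
  {"finger_gap": 0.03, "d": [-0.454, -0.397, -0.061], "rotvec": [0, 0, -0.0996]},
  {"finger_gap": 0.03, "d": [-0.454, -0.397, -0.061], "rotvec": [0, 0, -0.0996]},
  {"finger_gap": 0.03, "d": [-0.454, -0.397, -0.061], "rotvec": [0, 0, -0.0996]},
  {"finger_gap": 0.03, "d": [-0.454, -0.397, -0.061], "rotvec": [0, 0, -0.0996]},
  {"finger_gap": 0.03, "d": [-0.454, -0.397, -0.061], "rotvec": [0, 0, -0.0996]},
  {"finger_gap": 0.03, "d": [-0.454, -0.397, -0.061], "rotvec": [0, 0, -0.0996]},
  {"finger_gap": 0.03, "d": [-0.454, -0.397, -0.061], "rotvec": [0, 0, -0.0996]},
  {"finger_gap": 0.03, "d": [-0.454, -0.397, -0.061], "rotvec": [0, 0, -0.0996]},
  {"finger_gap": 0.03, "d": [-0.454, -0.397, -0.061], "rotvec": [0, 0, -0.0996]},
  {"finger_gap": 0.03, "d": [-0.454, -0.397, -0.061], "rotvec": [0, 0, -0.0996]},
  {"finger_gap": 0.03, "d": [-0.454, -0.397, -0.061], "rotvec": [0, 0, -0.0996]},
  {"finger_gap": 0.03, "d": [-0.454, -0.397, -0.061], "rotvec": [0, 0, -0.0996]},
  {"finger_gap": 0.03, "d": [-0.454, -0.397, -0.061], "rotvec": [0, 0, -0.0996]},
  {"finger_gap": 0.03, "d": [-0.454, -0.397, -0.061], "rotvec": [0, 0, -0.0996]},
  {"finger_gap": 0.03, "d": [-0.454, -0.397, -0.061], "rotvec": [0, 0, -0.0996]},
], squeeze=40)

```text
t: 2.63
tool_pos: [0.4994, 0.0912, 0.3001]
tool_rot: [0.044, -3.141, -0.0]
contact_force: [0.1, 0.6, 0.2]
opening: 0.03
grip_force: 0.0
```

Run:
```python
from h import *
c=cam("wrist");save("wrist","w1.png")
for t in("bore","receiver"):
    print(t,[(round(d["p"],2),np.round(d["xy"],1).tolist(),np.round(atz(c,d["xy"],.05 if t=="bore" else 0),4).tolist()) for d in ctrl.tip_of("wrist",t)])
```

```text
bore [(0.65, [324.1, 239.5], [0.5879, 0.0905, 0.05]), (0.61, [55.6, 150.4], [0.4835, -0.2295, 0.05])]
receiver [(0.56, [322.8, 224.9], [0.5856, 0.0884, 0.0])]
```

View pics/w1.png

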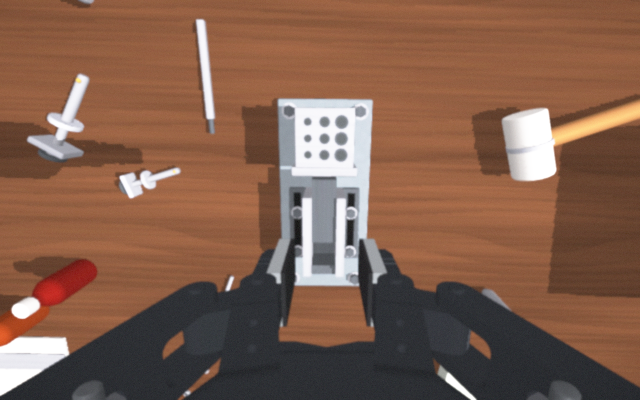

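The wrist view shows the receiver plate with corners near (278,99) to (367,286), the cheek tops from row 198 to 275 and the anvil top plate at (325,135), standing out. The medium pin is at (68,120).

Run:
```python
from h import *
c=cam("wrist")
im=cv2.imread("pics/w1.png"); g=im.astype(int); s=g[:,:,0]-g[:,:,2] # blue-red: wood negative
P=lambda u,z:np.round(atz(c,u,z),4)
# left/right plate edges by row (wood -> grey)
L=[];Rr=[]
for r in range(105,180,5):
    row=s[r]>-15; k=np.where(row[260:400])[0]+260
    a,b=k.min(),k.max(); L.append(P((a-.5,r),.01)[:2]); Rr.append(P((b+.5,r),.01)[:2])
L,Rr=np.array(L),np.array(Rr)
for E in(L,Rr): 
    f=np.polyfit(E[:,0],E[:,1],1);print("edge slope",f[0],"res",np.std(E[:,1]-np.polyval(f,E[:,0])),"y@.5",np.polyval(f,.5))
for col in(292,325,358):
    k=np.where(s[85:120,col]>-15)[0];print("front",P((col,84.5+k.min()),.01))
for n,u in(("cheekL front",(307,198)),("cheekR front",(340,198)),("cheekL back",(307,275)),("cheekR back",(340,275))): print(n,P(u,.072))
for n,u in(("plate TL",(296,108)),("TR",(354,108)),("BL",(296,167)),("BR",(356,167))): print(n,P(u,.082))
cv2.imwrite("pics/w1c.png",cv2.resize(im[90:295,260:390],None,fx=4,fy=2.9,interpolation=cv2.INTER_CUBIC)[:600])
```

```text
edge slope 0.022326580559717278 res 0.00040430647857459304 y@.5 0.028258469362411696
edge slope 0.020872157707582543 res 0.00038928090759093485 y@.5 0.14819290345477196
front [0.4154 0.0455 0.01  ]
front [0.4143 0.0871 0.01  ]
front [0.4131 0.1286 0.01  ]
cheekL front [0.5283 0.0692 0.072 ]
cheekR front [0.5272 0.1077 0.072 ]
cheekL back [0.6272 0.0704 0.072 ]
cheekR back [0.6261 0.1115 0.072 ]
plate TL [0.4281 0.057  0.082 ]
TR [0.4264 0.1182 0.082 ]
BL [0.4907 0.0572 0.082 ]
BR [0.4889 0.1235 0.082 ]
```

View pics/w1c.png

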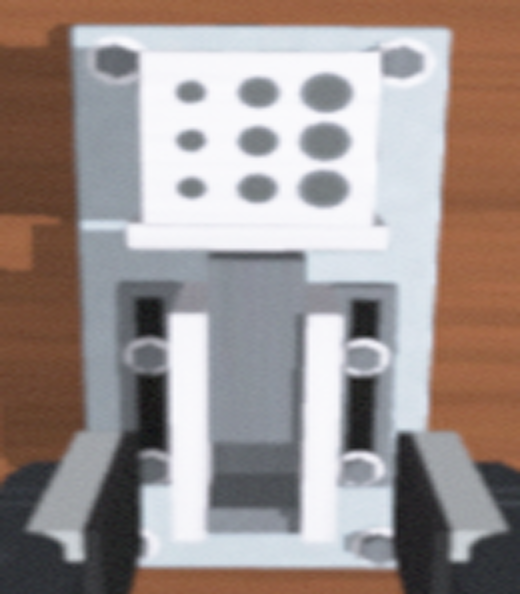

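Converted, 0.004 rad is 0.0013.

Call:
step_hand([
  {"finger_gap": 0.03, "d": [0.11, -0.003, 0], "rotvec": [0, 0, 0.0013]},
  {"finger_gap": 0.03, "d": [0.11, -0.003, 0.02], "rotvec": [0, 0, 0.0013]},
  {"finger_gap": 0.03, "d": [0.11, -0.003, 0.04], "rotvec": [0, 0, 0.0013]},
  {"finger_gap": 0.03, "d": [0.11, -0.003, 0.247], "rotvec": [0, 0, 0.0013]},
  {"finger_gap": 0.03, "d": [0.11, -0.003, 0.247], "rotvec": [0, 0, 0.0013]},
  {"finger_gap": 0.03, "d": [0.11, -0.003, 0.247], "rotvec": [0, 0, 0.0013]},
  {"finger_gap": 0.03, "d": [0.11, -0.003, 0.247], "rotvec": [0, 0, 0.0013]},
  {"finger_gap": 0.03, "d": [0.11, -0.003, 0.247], "rotvec": [0, 0, 0.0013]},
  {"finger_gap": 0.03, "d": [0.11, -0.003, 0.247], "rotvec": [0, 0, 0.0013]},
  {"finger_gap": 0.03, "d": [0.11, -0.003, 0.247], "rotvec": [0, 0, 0.0013]},
  {"finger_gap": 0.03, "d": [0.11, -0.003, 0.247], "rotvec": [0, 0, 0.0013]},
])

```text
t: 3.7
tool_pos: [0.3916, 0.0847, 0.0556]
tool_rot: [-0.036, 3.138, 0.0]
contact_force: [0.3, -0.3, 1.1]
opening: 0.0302
grip_force: 0.0
```

Call:
step_hand([
  {"finger_gap": 0.03, "d": [-0.005, 0, 0]},
  {"finger_gap": 0.03, "d": [-0.012, 0, 0]},
  {"finger_gap": 0.03, "d": [-0.018, 0, 0]},
  {"finger_gap": 0.03, "d": [-0.023, 0, 0]},
  {"finger_gap": 0.03, "d": [-0.028, 0, 0]},
  {"finger_gap": 0.03, "d": [-0.033, 0, 0]},
])

```text
t: 4.2
tool_pos: [0.4227, 0.0849, 0.0536]
tool_rot: [0.034, -3.138, 0.001]
contact_force: [-6.1, -1.5, 4.3]
opening: 0.0296
grip_force: 2.9
```

Call:
step_hand([
  {"finger_gap": 0.03, "d": [-0.004, 0, 0]},
  {"finger_gap": 0.03, "d": [-0.008, 0, 0]},
  {"finger_gap": 0.03, "d": [-0.012, 0, 0]},
  {"finger_gap": 0.03, "d": [-0.016, 0, 0]},
  {"finger_gap": 0.03, "d": [-0.018, 0, 0]},
])

```text
t: 4.62
tool_pos: [0.441, 0.0853, 0.0535]
tool_rot: [0.035, -3.139, 0.001]
contact_force: [-5.1, -0.9, 3.6]
opening: 0.0299
grip_force: 2.7
```

Call:
step_hand([
  {"finger_gap": 0.03, "d": [-0.002, 0, 0]},
  {"finger_gap": 0.03, "d": [-0.003, 0, 0]},
  {"finger_gap": 0.03, "d": [-0.003, 0, 0]},
])

```text
t: 4.87
tool_pos: [0.441, 0.0852, 0.053]
tool_rot: [0.034, -3.131, 0.002]
contact_force: [-17.2, -2.2, 13.4]
opening: 0.0298
grip_force: 8.1
```

Run:
```python
from h import *
save("side","s1.png",(225,130,385,230),5)
```

```text
(no output)
```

View pics/s1.png

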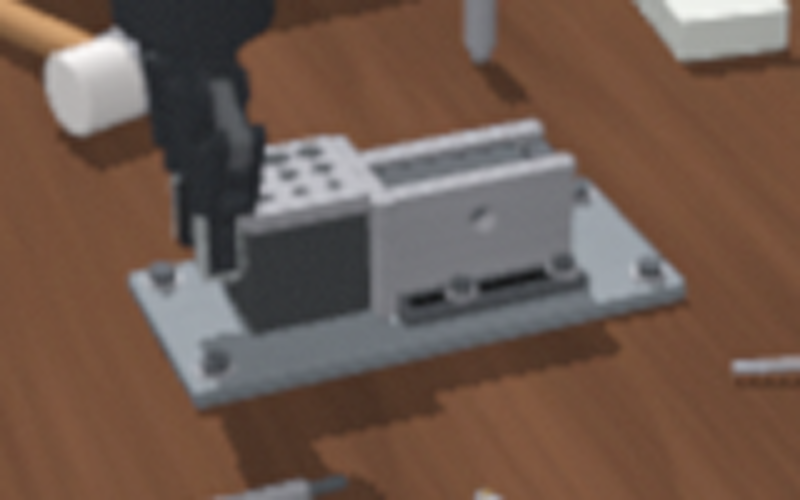

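The crop shows the anvil flange against the cheeks, so it is home. The bore is visible at crop (483,218), side pixel (321.6,173.6). Next I back off and touch the anvil top for height.

Call:
step_hand([
  {"finger_gap": 0.03, "d": [0.012, 0, 0]},
  {"finger_gap": 0.03, "d": [0.012, 0, -0.035]},
  {"finger_gap": 0.03, "d": [0.012, 0, -0.065]},
  {"finger_gap": 0.03, "d": [-0.025, 0, -0.065]},
  {"finger_gap": 0.03, "d": [-0.04, 0, -0.06]},
  {"finger_gap": 0.03, "d": [-0.04, 0, -0.046]},
  {"finger_gap": 0.03, "d": [-0.04, 0, -0.044]},
])

```text
t: 5.5
tool_pos: [0.4844, 0.0864, 0.0964]
tool_rot: [0.035, -3.14, -0.0]
contact_force: [-0.4, -0.3, -0.3]
opening: 0.0303
grip_force: 0.0
```

Call:
step_hand([
  {"finger_gap": 0.03, "d": [0, 0, 0.002]},
  {"finger_gap": 0.03, "d": [0, 0, 0.004]},
  {"finger_gap": 0.03, "d": [0, 0, 0.005]},
  {"finger_gap": 0.03, "d": [0, 0, 0.006]},
])

```text
t: 5.83
tool_pos: [0.484, 0.0865, 0.0914]
tool_rot: [-0.035, 3.141, 0.0]
contact_force: [0.2, 0.2, -0.1]
opening: 0.0303
grip_force: 0.0
```

Run:
```python
from h import *
c=cam("side")
o,v=ray(c,(321.6,173.6))
y=.0902-.0003
a=.024;n=np.array([-np.sin(a),np.cos(a),0]);p0=np.array([.589,.0902,.05])-.025*n
print("bore on outer face",o+v*((p0-o)@n)/(v@n))
print(np.round(ctrl.get_obs()["contact_force"],1))
```

```text
bore on outer face [0.57785305 0.06492522 0.04852664]
[ 0.2  0.2 -0.1]
```

Call:
step_hand([
  {"finger_gap": 0.03, "d": [0, 0, 0.001]},
  {"finger_gap": 0.03, "d": [0, 0, 0.0015]},
  {"finger_gap": 0.03, "d": [0, 0, 0.0015]},
])

```text
t: 6.08
tool_pos: [0.4841, 0.0865, 0.09]
tool_rot: [-0.035, 3.141, 0.0]
contact_force: [0.4, 0.2, -0.4]
opening: 0.0303
grip_force: 0.0
```

Call:
step_hand([
  {"finger_gap": 0.03, "d": [0, 0, 0.001]},
  {"finger_gap": 0.03, "d": [0, 0, 0.0015]},
  {"finger_gap": 0.03, "d": [0, 0, 0.0015]},
])

```text
t: 6.33
tool_pos: [0.4842, 0.0865, 0.0898]
tool_rot: [0.035, -3.141, 0.0]
contact_force: [-4.8, 0.5, 7.9]
opening: 0.0299
grip_force: 4.3
```

Call:
step_hand([
  {"finger_gap": 0.03, "d": [0, 0, 0.001]},
  {"finger_gap": 0.03, "d": [0, 0, 0.0015]},
  {"finger_gap": 0.03, "d": [0, 0, 0.0015]},
])

```text
t: 6.58
tool_pos: [0.4842, 0.0865, 0.0897]
tool_rot: [0.035, -3.14, 0.0]
contact_force: [-9.0, -0.2, 16.5]
opening: 0.0302
grip_force: 8.5
```

Run:
```python
from h import *
go((.4865,-.2607,.20),np.radians(-124.3)); print(np.round(ctrl.get_obs()["q"],2))
```

```text
t 6.58 row [ 0.0057 -0.3472 -0.1102] [ 5.000e-04 -1.500e-03 -9.497e-01]
[ 0.03 -0.12  2.05 -0.    1.22 -1.57]
```

Converted, 2.192 rad is 0.6977.

Call:
step_hand([
  {"finger_gap": 0.035, "d": [0, 0, -0.04]},
  {"finger_gap": 0.035, "d": [0.006, -0.347, -0.11], "rotvec": [0, 0, 0.6977]},
  {"finger_gap": 0.035, "d": [0.006, -0.347, -0.11], "rotvec": [0, 0, 0.6977]},
  {"finger_gap": 0.035, "d": [0.006, -0.347, -0.11], "rotvec": [0, 0, 0.6977]},
  {"finger_gap": 0.035, "d": [0.006, -0.347, -0.11], "rotvec": [0, 0, 0.6977]},
  {"finger_gap": 0.035, "d": [0.006, -0.347, -0.11], "rotvec": [0, 0, 0.6977]},
  {"finger_gap": 0.035, "d": [0.006, -0.347, -0.11], "rotvec": [0, 0, 0.6977]},
  {"finger_gap": 0.035, "d": [0.006, -0.347, -0.11], "rotvec": [0, 0, 0.6977]},
  {"finger_gap": 0.035, "d": [0.006, -0.347, -0.11], "rotvec": [0, 0, 0.6977]},
  {"finger_gap": 0.035, "d": [0.006, -0.347, -0.11], "rotvec": [0, 0, 0.6977]},
  {"finger_gap": 0.035, "d": [0.006, -0.347, -0.11], "rotvec": [0, 0, 0.6977]},
  {"finger_gap": 0.035, "d": [0.006, -0.347, -0.11], "rotvec": [0, 0, 0.6977]},
  {"finger_gap": 0.035, "d": [0.006, -0.347, -0.11], "rotvec": [0, 0, 0.6977]},
  {"finger_gap": 0.035, "d": [0.006, -0.347, -0.11], "rotvec": [0, 0, 0.6977]},
  {"finger_gap": 0.035, "d": [0.006, -0.347, -0.11], "rotvec": [0, 0, 0.6977]},
  {"finger_gap": 0.035, "d": [0.006, -0.347, -0.11], "rotvec": [0, 0, 0.6977]},
  {"finger_gap": 0.035, "d": [0.006, -0.347, -0.11], "rotvec": [0, 0, 0.6977]},
  {"finger_gap": 0.035, "d": [0.006, -0.347, -0.11], "rotvec": [0, 0, 0.6977]},
  {"finger_gap": 0.035, "d": [0.006, -0.347, -0.11], "rotvec": [0, 0, 0.6977]},
  {"finger_gap": 0.035, "d": [0.006, -0.347, -0.11], "rotvec": [0, 0, 0.6977]},
])

```text
t: 8.25
tool_pos: [0.4857, -0.2606, 0.1968]
tool_rot: [2.779, 1.466, 0.0]
contact_force: [-0.3, -0.6, -0.3]
opening: 0.0354
grip_force: 0.0
```

Run:
```python
from h import *
c=cam("wrist");save("wrist","w2.png")
for t in("pin","pin_grip","pin_mid","pin_nose"):
    print(t,[(round(d["p"],2),np.round(d["xy"],1).tolist(),np.round(atz(c,d["xy"],.018),4).tolist()) for d in ctrl.tip_of("wrist",t)])
go((.4865,-.2607,.20),np.radians(55.7))
```

```text
pin [(0.95, [279.0, 183.5], [0.4476, -0.2343, 0.018]), (0.79, [287.9, 57.0], [0.5235, -0.1456, 0.018]), (0.71, [172.2, 282.7], [0.2874, -0.2569, 0.018])]
pin_grip [(0.66, [323.3, 184.3], [0.4835, -0.2599, 0.018]), (0.56, [309.1, 76.7], [0.5297, -0.1699, 0.018])]
pin_mid [(0.89, [158.6, 256.8], [0.2957, -0.2259, 0.018]), (0.76, [257.1, 187.4], [0.4272, -0.2252, 0.018]), (0.72, [270.6, 42.7], [0.5178, -0.1274, 0.018]), (0.49, [284.8, 179.6], [0.4547, -0.2344, 0.018])]
pin_nose [(0.79, [135.0, 214.7], [0.3074, -0.1775, 0.018]), (0.63, [245.4, 26.5], [0.5073, -0.1045, 0.018]), (0.56, [222.9, 186.1], [0.4, -0.2049, 0.018])]
t 8.5 row [ 0.0004  0.0007 -0.0032] [0.0001 0.     0.0007]
```

View pics/w2.png

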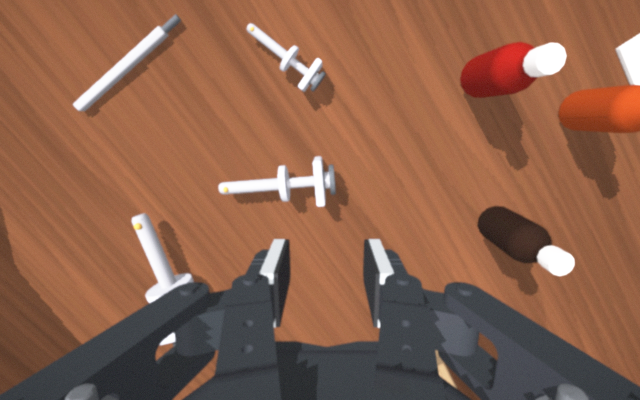

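The wrist view shows the chosen pin at (222,187) to (334,180), nose to the left, so pin x runs along -tool y. I'll fit its axis from the shank pixels.

Run:
```python
from h import *
c=cam("wrist");im=cv2.imread("pics/w2.png").astype(int)
w=im[:,:,0]>130
P=[]
for col in list(range(234,275,4))+list(range(294,312,4)):
    k=np.where(w[165:205,col])[0]+165; 
    P.append(atz(c,(col,(k.min()+k.max())/2),.018)[:2]); print(col,k.min(),k.max(),end="; ")
P=np.array(P);m=P.mean(0);d=np.linalg.svd(P-m)[2][0]; d*=np.sign(-d[0])
print("\nyaw",np.degrees(np.arctan2(d[1],d[0])),"res",np.std((P-m)@[-d[1],d[0]]))
for r in (187,188): 
    k=np.where(w[r,200:345])[0]+200; print("row",r,k.min(),k.max())
for n,u in(("nose",(219.5,187.5)),("grip",(323.3,184.3)),("mid",(257.1,187.4)),("orig",(279,183.5))):
    q=atz(c,u,.018)[:2]; print(n,"along",(q-m)@d,"lat",(q-m)@[-d[1],d[0]])
print("m",m,"d",d)
```

```text
234 181 193; 238 181 192; 242 180 192; 246 180 192; 250 180 191; 254 179 191; 258 179 191; 262 179 191; 266 178 190; 270 178 190; 274 178 190; 294 177 187; 298 177 187; 302 176 186; 306 176 186; 310 176 186; 
yaw 150.3361651174125 res 0.00022699970455961475
row 187 218 333
row 188 218 333
nose along 0.049595982066518725 lat -0.0005140667414729912
grip along -0.05386915662348869 lat 0.0046089925886379154
mid along 0.012224934360050902 lat 0.0024123133089473483
orig along -0.01001835944009486 lat 0.00023622209888428392
m [ 0.43895498 -0.22925633] d [-0.86894408  0.49491029]
```

Run:
```python
from h import *
go((.4854,-.2557,.037),np.radians(60.3))
```

```text
t 8.5 row [ 0.0039 -0.0031  0.1598] [ 0.0001  0.     -0.0796]
```

Converted, -0.08 rad is -0.0255.

Call:
step_hand([
  {"finger_gap": 0.032, "d": [0.004, -0.003, 0.02], "rotvec": [0, 0, -0.0255]},
  {"finger_gap": 0.032, "d": [0.004, -0.003, 0.06], "rotvec": [0, 0, -0.0255]},
  {"finger_gap": 0.032, "d": [0.004, -0.003, 0.1], "rotvec": [0, 0, -0.0255]},
  {"finger_gap": 0.032, "d": [0.004, -0.003, 0.13], "rotvec": [0, 0, -0.0255]},
  {"finger_gap": 0.032, "d": [0.004, -0.003, 0.145], "rotvec": [0, 0, -0.0255]},
  {"finger_gap": 0.032, "d": [0.004, -0.003, 0.155], "rotvec": [0, 0, -0.0255]},
  {"finger_gap": 0.032, "d": [0.004, -0.003, 0.16], "rotvec": [0, 0, -0.0255]},
  {"finger_gap": 0.032, "d": [0.004, -0.003, 0.16], "rotvec": [0, 0, -0.0255]},
])

```text
t: 9.17
tool_pos: [0.4854, -0.2555, 0.0364]
tool_rot: [-2.716, -1.577, 0.001]
contact_force: [-0.3, 0.5, -0.0]
opening: 0.0319
grip_force: 0.0
```

Run:
```python
from h import *
save("side","s3.png",(270,220,390,310),6)
go((.4854,-.2557,.037),np.radians(60.3))
```

```text
t 9.22 row [-0.0001 -0.0008  0.0006] [ 0.0011  0.0001 -0.0004]
```

View pics/s3.png

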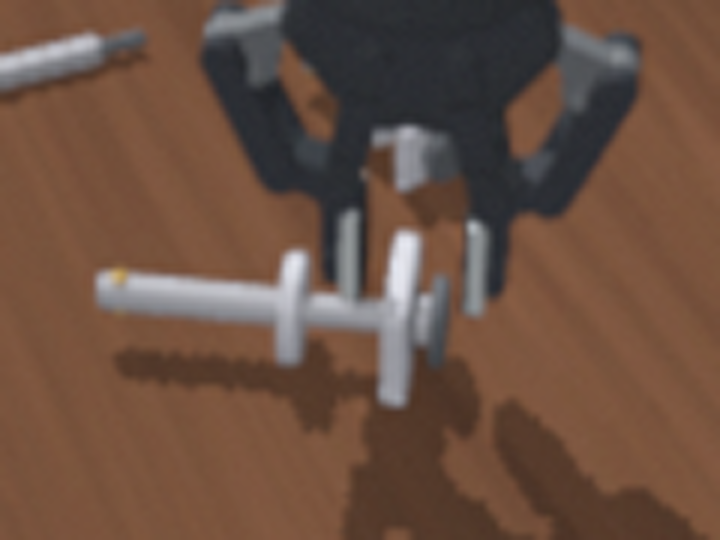

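The fingers straddle the flange and button: front finger at crop (348,260), rear at (476,270). They are well centred, so I descend to touch the neck.

Call:
step_hand([
  {"finger_gap": 0.03, "d": [0, 0, 0.002]},
  {"finger_gap": 0.03, "d": [0, 0, 0.003]},
  {"finger_gap": 0.03, "d": [0, 0, 0.003]},
])

```text
t: 9.47
tool_pos: [0.4862, -0.2561, 0.0349]
tool_rot: [2.716, 1.576, 0.001]
contact_force: [-1.0, 0.0, 0.7]
opening: 0.03
grip_force: 0.0
```

Call:
step_hand([
  {"finger_gap": 0.03, "d": [0, 0, 0.001]},
  {"finger_gap": 0.03, "d": [0, 0, 0.0015]},
  {"finger_gap": 0.03, "d": [0, 0, 0.0015]},
])

```text
t: 9.72
tool_pos: [0.4855, -0.2556, 0.0324]
tool_rot: [2.717, 1.577, 0.0]
contact_force: [0.2, -0.2, -0.3]
opening: 0.0297
grip_force: 0.0
```

Call:
step_hand([
  {"finger_gap": 0.03, "d": [0, 0, 0.0005]},
  {"finger_gap": 0.03, "d": [0, 0, 0.001]},
  {"finger_gap": 0.03, "d": [0, 0, 0.001]},
])

```text
t: 9.97
tool_pos: [0.4854, -0.2555, 0.0312]
tool_rot: [-2.717, -1.577, 0.0]
contact_force: [-0.2, 0.6, -0.4]
opening: 0.0297
grip_force: 0.0
```

Call:
step_hand([
  {"finger_gap": 0.03, "d": [0, 0, 0.0005]},
  {"finger_gap": 0.03, "d": [0, 0, 0.0008]},
  {"finger_gap": 0.03, "d": [0, 0, 0.0008]},
])

```text
t: 10.22
tool_pos: [0.4856, -0.2556, 0.0306]
tool_rot: [2.717, 1.577, -0.0]
contact_force: [-0.5, 0.7, 0.1]
opening: 0.0297
grip_force: 0.1
```

Call:
step_hand([
  {"finger_gap": 0.03, "d": [0, 0, 0.0005]},
  {"finger_gap": 0.03, "d": [0, 0, 0.0008]},
  {"finger_gap": 0.03, "d": [0, 0, 0.0008]},
])

```text
t: 10.47
tool_pos: [0.4856, -0.2557, 0.0303]
tool_rot: [-2.717, -1.577, 0.0]
contact_force: [-2.1, 2.0, 4.5]
opening: 0.03
grip_force: 2.3
```

Call:
step_hand([
  {"finger_gap": 0.03, "d": [0, 0, -0.0018]},
  {"finger_gap": 0.022, "d": [0, 0, -0.0018]},
  {"finger_gap": 0.022, "d": [0, 0, -0.0018]},
], squeeze=20)

```text
t: 10.72
tool_pos: [0.4855, -0.2556, 0.0314]
tool_rot: [2.717, 1.577, 0.0]
contact_force: [0.5, 1.7, 0.1]
opening: 0.0222
grip_force: 0.0
```

Call:
step_hand([
  {"finger_gap": 0.0},
  {"finger_gap": 0.0},
  {"finger_gap": 0.0},
  {"finger_gap": 0.0},
  {"finger_gap": 0.0},
], squeeze=50)

```text
t: 11.13
tool_pos: [0.4854, -0.2555, 0.0318]
tool_rot: [-2.717, -1.577, 0.001]
contact_force: [-2.7, 1.9, 5.2]
opening: 0.0123
grip_force: 50.1
```

Call:
step_hand([
  {"finger_gap": 0.0, "d": [0, 0, -0.005]},
  {"finger_gap": 0.0, "d": [0, 0, -0.02]},
  {"finger_gap": 0.0, "d": [0, 0, -0.05]},
  {"finger_gap": 0.0, "d": [0, 0, -0.08]},
  {"finger_gap": 0.0, "d": [0, 0, -0.08]},
])

```text
t: 11.55
tool_pos: [0.4889, -0.2579, 0.1179]
tool_rot: [2.708, 1.572, 0.008]
contact_force: [1.6, -0.6, -0.2]
opening: 0.0119
grip_force: 50.2
```

Run:
```python
from h import *
a=ctrl.get_image("side")[150:270,250:400,::-1];b=ctrl.get_image("wrist")[140:300,200:440,::-1]
a=cv2.resize(a,(600,480),interpolation=cv2.INTER_CUBIC);
np.save("w.npy",b)
cv2.imwrite("pics/s4.png",a); cv2.imwrite("pics/w4.png",cv2.resize(b,None,fx=3,fy=3))
a=cv2.resize(a,(375,300));b=cv2.resize(b,(450,300));cv2.imwrite("pics/c4.png",np.hstack([cv2.resize(a,(350,300)),b]))
```

```text
(no output)
```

View pics/c4.png

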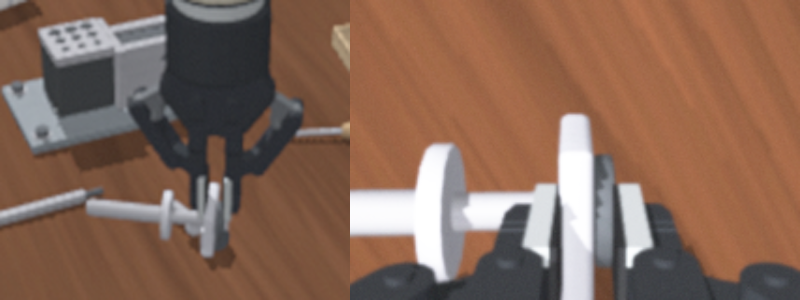

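Run:
```python
from h import *
go((.581,-.057,.118),.024)
```

```text
t 11.65 row [ 0.2199 -0.0165 -0.0055] [ 0.003  -0.0014  1.0278]
```

The manual's scale: turns go in shares of pi rad. Converting my numbers, 1.028 rad is 0.3272.

Call:
step_hand([
  {"finger_gap": 0.0, "d": [0.22, -0.0165, -0.005], "rotvec": [0, 0, 0.3272]},
  {"finger_gap": 0.0, "d": [0.22, -0.0165, -0.005], "rotvec": [0, 0, 0.3272]},
  {"finger_gap": 0.0, "d": [0.22, -0.0165, -0.005], "rotvec": [0, 0, 0.3272]},
  {"finger_gap": 0.0, "d": [0.22, -0.0165, -0.005], "rotvec": [0, 0, 0.3272]},
  {"finger_gap": 0.0, "d": [0.22, -0.0165, -0.005], "rotvec": [0, 0, 0.3272]},
  {"finger_gap": 0.0, "d": [0.22, -0.0165, -0.005], "rotvec": [0, 0, 0.3272]},
  {"finger_gap": 0.0, "d": [0.22, -0.0165, -0.005], "rotvec": [0, 0, 0.3272]},
  {"finger_gap": 0.0, "d": [0.22, -0.0165, -0.005], "rotvec": [0, 0, 0.3272]},
  {"finger_gap": 0.0, "d": [0.22, -0.0165, -0.005], "rotvec": [0, 0, 0.3272]},
  {"finger_gap": 0.0, "d": [0.22, -0.0165, -0.005], "rotvec": [0, 0, 0.3272]},
  {"finger_gap": 0.0, "d": [0.22, -0.0165, -0.005], "rotvec": [0, 0, 0.3272]},
])

```text
t: 12.57
tool_pos: [0.5789, -0.0561, 0.1141]
tool_rot: [-3.14, -0.041, 0.006]
contact_force: [-0.1, -0.1, -3.0]
opening: 0.0117
grip_force: 50.2
```

Run:
```python
from h import *
go((.581,-.057,.0642),.024)
for n in("wrist","side"):
    cv2.imwrite(f"pics/{n}5.png",ctrl.get_image(n)[:,:,::-1])
w=cv2.imread("pics/wrist5.png");s=cv2.imread("pics/side5.png")
cv2.imwrite("pics/c5.png",np.vstack([cv2.resize(w[100:340,100:500],(640,384)),cv2.resize(s[150:225,240:460],(640,216))]))
```

```text
t 12.57 row [0.0023 0.001  0.0499] [-0.0009  0.0038  0.0021]
```

View pics/c5.png

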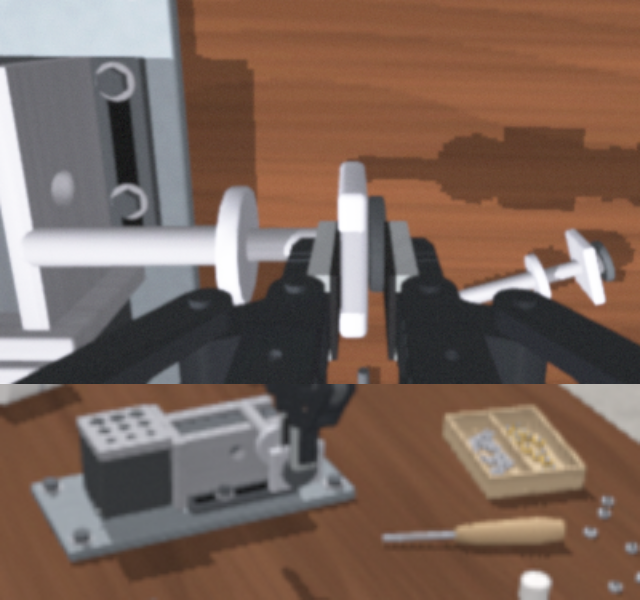

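The pin is held roughly level. In the wrist view the bore shows at about (139,217) and the nose at about (117,255). I'll measure the bore and the pin axis from this picture.

Create m.py:
```python
from h import *
import sys
def shank(im,c0,c1,r0,r1,zax,c,thr=130):
    w=im[:,:,0].astype(int)>thr;P=[]
    for col in range(c0,c1,6):
        k=np.where(w[r0:r1,col])[0]+r0; print(col,k.min(),k.max(),end="; "); P.append(atz(c,(col,(k.min()+k.max())/2),zax)[:2])
    P=np.array(P);m=P.mean(0);d=np.linalg.svd(P-m)[2][0];d*=np.sign(d[1]);print("\nmid",m,"yaw rad-90",-d[0]/d[1]);return m,d
def onface(c,uv,a=.024):
    o,v=ray(c,uv);n=np.array([-np.sin(a),np.cos(a),0]);p0=np.array([.589,.0902,.05])-.025*n
    return o+v*((p0-o)@n)/(v@n)
```

Run:
```python
from m import *
c=cam("wrist");im=cv2.imread("pics/wrist5.png")
sub=im[200:235,122:155,0].astype(int); print(sub[::2,::2])
print("bore",onface(c,(138.75,217.5)))
z=ctrl.get_obs()["tool_pos"][2]-.014
m,d=shank(im,128,228,236,275,z,c)
print("axis x at y=-.057:",m[0]+d[0]/d[1]*(-.057-m[1]),"nose",atz(c,(115.5,255),z))
```

```text
[[115 116 113 112 118 113 113 114 115 115 115 115 113 116 118 114 117]
 [115 116 115 115 116 113 115 115 117 115 115 111 114 116 116 117 113]
 [117 118 113 113 117 115 112 114 113 113 116 113 113 119 118 118 118]
 [112 117 117 116 114 117 113 117 127 130 121 113 118 118 115 115 114]
 [112 116 116 115 119 119 119 149 156 154 149 127 115 113 116 113 114]
 [114 118 117 116 116 118 152 176 175 176 167 144 118 115 117 113 117]
 [112 118 116 116 114 127 175 179 184 183 173 155 120 115 116 116 115]
 [113 116 118 116 115 148 182 180 183 184 181 157 125 113 118 118 118]
 [115 115 119 115 114 151 182 177 181 179 176 161 131 115 116 118 118]
 [114 116 115 115 115 155 174 172 172 178 173 157 128 113 116 115 116]
 [115 115 115 118 114 142 162 165 168 166 168 152 122 114 118 117 119]
 [118 115 116 120 117 132 154 155 154 160 154 144 118 117 115 117 114]
 [117 117 118 116 117 122 139 143 146 143 138 130 116 115 114 117 119]
 [119 112 118 116 113 115 124 133 136 133 129 121 114 115 114 117 118]
 [117 114 116 117 115 115 116 123 122 121 121 118 115 115 117 115 116]
 [117 116 116 119 120 114 117 114 115 118 114 119 115 114 116 116 121]
 [119 118 116 117 116 117 112 115 114 115 114 118 117 112 114 114 116]
 [118 117 113 118 117 120 116 117 116 115 113 117 116 114 111 117 117]]
bore [0.57820082 0.06493357 0.05083188]
128 242 267; 134 242 267; 140 242 267; 146 242 266; 152 242 266; 158 242 266; 164 242 266; 170 242 266; 176 243 266; 182 236 267; 188 243 266; 194 242 274; 200 242 274; 206 236 274; 212 236 274; 218 242 274; 224 243 265; 
mid [0.57589498 0.01839057] yaw rad-90 -5.0414877843951205e-05
axis x at y=-.057: 0.5758911804645306 nose [0.57507162 0.04867559 0.10103037]
```

Add to m.py:
```python
def line3(im,cols,ra,rb,c):
    """sub-pixel shank edges -> tool-frame axis: x and z at each column"""
    g=cv2.GaussianBlur(im[:,:,0].astype(float),(5,3),0); D=np.diff(g,axis=0); T=np.array(ctrl.camera_params("wrist")["tool_from_camera"]); out=[]
    def pk(seg,r0,s):
        seg=np.clip(s*seg,0,None); i=int(np.argmax(seg)); j=slice(max(i-2,0),i+3); return r0+.5+(seg[j]*np.arange(j.start,j.start+len(seg[j]))).sum()/seg[j].sum()
    for u in cols:
        a=pk(D[ra[0]:ra[1],u],ra[0],1);b=pk(D[rb[0]:rb[1],u],rb[0],-1)
        f=[]
        for r in(a,b):
            d=np.array([(u-c["cx"])/c["fx"],(r-c["cy"])/c["fy"]]);s=d.copy()
            for _ in range(20): s=d/(1+c["k1"]*(s@s))
            f.append(s)
        t1,t2=np.arctan(f[0][1]),np.arctan(f[1][1]); h=.006/np.sin((t2-t1)/2); t=(t1+t2)/2   # distance in the cross plane
        Y,Z=h*np.sin(t),h*np.cos(t); X=(f[0][0]+f[1][0])/2*Z
        p=T[:3,:3]@[X,Y,Z]+T[:3,3]; out.append(p); print(u,round(a,2),round(b,2),np.round(p*1e3,1))
    out=np.array(out); print("x=%.5f+%.4f*y  z slope"%tuple(np.polyfit(out[:,1],out[:,0],1)[::-1]),np.polyfit(out[:,1],out[:,2],1)); return out
```

Run:
```python
from m import *
c=cam("wrist");im=cv2.imread("pics/wrist5.png")
line3(im,range(126,236,6),(236,248),(260,272),c)
```

```text
126 243.55 265.7 [  -7.9 -109.5   28.4]
132 243.57 265.83 [  -7.6 -105.7   27.5]
138 242.8 265.79 [ -5.  -99.1  22.4]
144 242.77 265.77 [ -5.  -95.9  22.3]
150 242.78 265.72 [ -5.2 -93.   22.7]
156 243.54 265.72 [ -7.8 -92.9  28.1]
162 242.83 265.71 [ -5.3 -86.8  23.1]
168 243.54 265.62 [ -8.1 -86.7  28.8]
174 242.55 265.49 [ -5.  -80.2  22.7]
180 241.43 265.48 [ -1.5 -73.4  15.4]
186 241.4 265.51 [ -1.3 -70.2  15. ]
192 244.37 265.29 [-12.4 -77.6  37.8]
198 241.59 265.19 [ -2.7 -65.6  18.2]
204 244.06 265.16 [-11.5 -70.   36.3]
210 244.56 265.16 [-13.6 -68.2  40.5]
216 243.98 265.12 [-11.4 -63.   36. ]
222 240.84 265.15 [ -0.5 -51.6  13.8]
228 240.77 265.28 [  0.  -48.2  12.5]
234 240.63 265.37 [  0.6 -44.8  11.2]
x=0.00060+0.0827*y  z slope [-0.15778703  0.01204904]
```

Call:
step_hand([
  {"finger_gap": 0.0, "d": [0.0005, 0, 0.03]},
  {"finger_gap": 0.0, "d": [0.0005, 0, 0.045]},
  {"finger_gap": 0.0, "d": [0.0005, 0, 0.05]},
  {"finger_gap": 0.0, "d": [0.0005, 0, 0.05]},
  {"finger_gap": 0.0, "d": [0.0005, 0, 0.05]},
])

```text
t: 13.08
tool_pos: [0.5809, -0.0566, 0.0667]
tool_rot: [3.141, 0.038, 0.0]
contact_force: [-0.4, -0.1, -2.2]
opening: 0.0121
grip_force: 50.3
```

Run:
```python
from m import *
go((.5815,-.057,.0642),.024)
c=cam("wrist");im=ctrl.get_image("wrist")[:,:,::-1].copy();cv2.imwrite("pics/w6.png",im)
cv2.imwrite("pics/w6c.png",cv2.resize(im[180:300,60:260],None,fx=4,fy=4,interpolation=cv2.INTER_CUBIC))
```

```text
t 13.08 row [0.0005 0.0004 0.0025] [ 0.0001 -0.0001  0.    ]
```

View pics/w6c.png

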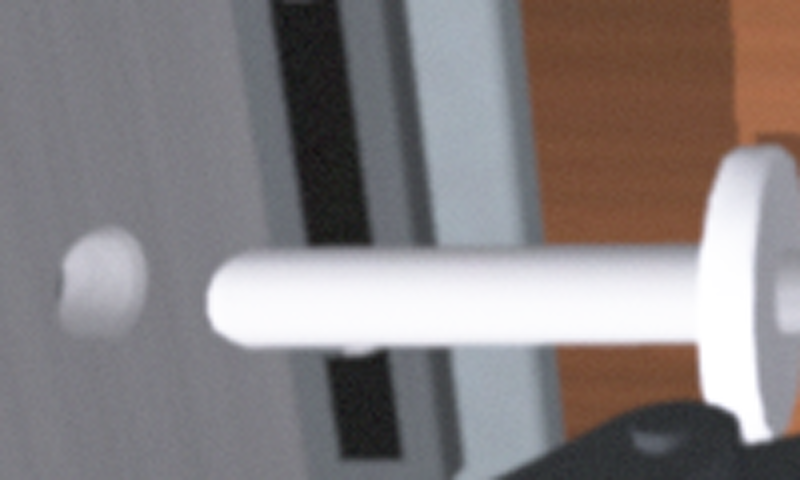

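Run:
```python
from m import *
c=cam("wrist");im=cv2.imread("pics/w6.png")
o=line3(im,range(130,232,8),(238,248),(260,272),c)
T=np.array(ctrl.camera_params("wrist")["tool_from_camera"])
g=im[:,:,0].astype(int)[230:270,66:105]
bg=cv2.GaussianBlur(im[:,:,0],(3,3),0).astype(int)
sub=bg[228:272,70:102]; m=sub>np.median(sub[:6])+12
ys,xs=np.where(m); print("bore px box",xs.min()+70,xs.max()+70,ys.min()+228,ys.max()+228)
b=onface(c,((xs.min()+xs.max())/2+70,(ys.min()+ys.max())/2+228));print("bore",b)
ob=ctrl.get_obs();M=R.from_rotvec(ob["tool_rot"]).as_matrix();bt=M.T@(b-ob["tool_pos"]);print("bore in tool mm",bt*1e3)
# pin axis from mean edge rows, given tool z of axis
for z in(.013,.014,.015):
    for u,r in((140,(o is not None) and 254.3),):
        pass
    P=[];
    for u,a,bb in((135,242.5,266.5),(225,241.5,265.8)):
        cc=dict(c);cc["T"]=T;org,v=ray(cc,(u,(a+bb)/2));P.append(org+v*(z-org[2])/v[2])
    print(z,np.round(np.array(P)*1e3,2).tolist())
```

```text
130 242.71 266.24 [  -3.5 -100.9   18.7]
138 241.64 266.26 [ -0.2 -92.5  12. ]
146 241.51 268.15 [  4.4 -81.8   0.8]
154 242.53 266.62 [ -2.  -86.5  15.2]
162 242.55 266.11 [ -3.3 -84.3  18.5]
170 244.37 266.2 [ -9.3 -86.6  30.6]
178 244.46 265.54 [-11.8 -85.1  36.5]
186 244.43 265.58 [-11.6 -80.2  36. ]
194 242.55 265.6 [ -4.7 -69.3  21.9]
202 240.9 265.59 [  0.4 -60.6  11.4]
210 240.92 265.58 [  0.3 -56.8  11.6]
218 240.89 265.53 [  0.3 -52.9  11.8]
226 240.78 265.39 [  0.3 -49.   11.9]
x=0.00547+0.1134*y  z slope [-0.20912968  0.00235853]
bore px box 75 96 236 262
bore [0.57912571 0.06495577 0.05079779]
bore in tool mm [   0.40350846 -121.65753531   16.77615682]
0.013 [[-0.96, -94.66, 13.0], [-0.55, -49.88, 13.0]]
0.014 [[-1.41, -95.31, 14.0], [-1.0, -50.22, 14.0]]
0.015 [[-1.86, -95.95, 15.0], [-1.45, -50.56, 15.0]]
```

Call:
step_hand([
  {"finger_gap": 0.0, "d": [0.0016, -0.003, 0.0022]},
  {"finger_gap": 0.0, "d": [0.0016, -0.007, 0.0022]},
  {"finger_gap": 0.0, "d": [0.0016, -0.011, 0.0022]},
  {"finger_gap": 0.0, "d": [0.0016, -0.011, 0.0022]},
])

```text
t: 13.47
tool_pos: [0.5824, -0.0445, 0.0648]
tool_rot: [-3.141, -0.039, -0.001]
contact_force: [-0.5, 0.5, -2.2]
opening: 0.012
grip_force: 50.2
```

Run:
```python
from m import *
go((.5815,-.057,.0642),.024)
im=ctrl.get_image("wrist")[:,:,::-1].copy();cv2.imwrite("pics/w7.png",im)
cv2.imwrite("pics/w7c.png",cv2.resize(im[215:290,70:170],None,fx=8,fy=8,interpolation=cv2.INTER_CUBIC))
```

```text
t 13.47 row [-0.0012  0.0125  0.0006] [-0.0002 -0.0008  0.0007]
```

View pics/w7c.png

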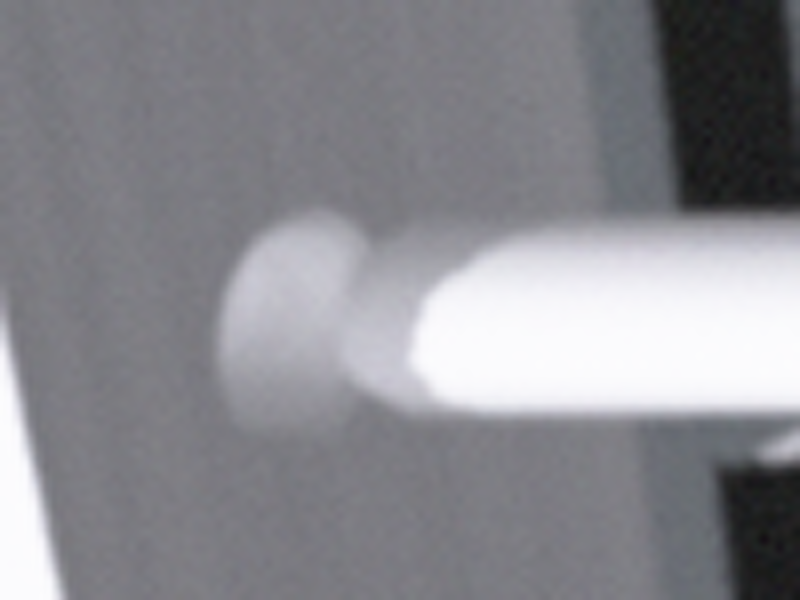

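The bore spans crop rows 212 to 440 and the pin 215 to 412, so the pin is about 0.7 mm too far +x. I've now viewed 12 pictures, over the limit of 10, so I'll view no more and work from forces and numbers.

Call:
step_hand([
  {"finger_gap": 0.0, "d": [-0.0008, -0.001, 0.0003]},
  {"finger_gap": 0.0, "d": [-0.0008, -0.004, 0.0003]},
  {"finger_gap": 0.0, "d": [-0.0008, -0.006, 0.0003]},
  {"finger_gap": 0.0, "d": [-0.0008, -0.006, 0.0003]},
])

```text
t: 13.85
tool_pos: [0.5811, -0.039, 0.064]
tool_rot: [-3.141, -0.038, 0.0]
contact_force: [-0.3, 0.2, -2.5]
opening: 0.0122
grip_force: 50.2
```

Call:
step_hand([
  {"finger_gap": 0.0, "d": [0, -0.002, 0]},
  {"finger_gap": 0.0, "d": [0, -0.004, 0]},
  {"finger_gap": 0.0, "d": [0, -0.004, 0]},
])

```text
t: 14.1
tool_pos: [0.581, -0.0355, 0.064]
tool_rot: [3.141, 0.038, -0.0]
contact_force: [-0.1, -1.0, -2.2]
opening: 0.012
grip_force: 51.0
```

Call:
step_hand([
  {"finger_gap": 0.0, "d": [0, -0.002, 0]},
  {"finger_gap": 0.0, "d": [0, -0.004, 0]},
  {"finger_gap": 0.0, "d": [0, -0.004, 0]},
])

```text
t: 14.35
tool_pos: [0.5805, -0.0308, 0.0635]
tool_rot: [-3.141, -0.038, 0.002]
contact_force: [-1.1, 0.4, -3.6]
opening: 0.012
grip_force: 51.6
```

Call:
step_hand([
  {"finger_gap": 0.0, "d": [0, -0.002, 0]},
  {"finger_gap": 0.0, "d": [0, -0.004, 0]},
  {"finger_gap": 0.0, "d": [0, -0.004, 0]},
])

```text
t: 14.6
tool_pos: [0.5806, -0.0269, 0.0637]
tool_rot: [-3.141, -0.038, 0.001]
contact_force: [-2.0, -0.3, -3.3]
opening: 0.0121
grip_force: 51.8
```

Call:
step_hand([
  {"finger_gap": 0.0, "d": [-0.0004, -0.002, 0.0002]},
  {"finger_gap": 0.0, "d": [-0.0004, -0.005, 0.0002]},
  {"finger_gap": 0.0, "d": [-0.0004, -0.008, 0.0002]},
  {"finger_gap": 0.0, "d": [-0.0004, -0.008, 0.0002]},
])

```text
t: 14.93
tool_pos: [0.5802, -0.0187, 0.0637]
tool_rot: [-3.141, -0.038, 0.0]
contact_force: [-0.9, 0.6, -3.7]
opening: 0.012
grip_force: 51.8
```

Call:
step_hand([
  {"finger_gap": 0.0, "d": [-0.0002, -0.003, 0.0003]},
  {"finger_gap": 0.0, "d": [-0.0002, -0.006, 0.0003]},
  {"finger_gap": 0.0, "d": [-0.0002, -0.008, 0.0003]},
  {"finger_gap": 0.0, "d": [-0.0002, -0.008, 0.0003]},
])

```text
t: 15.27
tool_pos: [0.58, -0.0108, 0.0635]
tool_rot: [-3.141, -0.038, -0.0]
contact_force: [-0.2, 0.5, -3.3]
opening: 0.0119
grip_force: 51.6
```

Call:
step_hand([
  {"finger_gap": 0.0, "d": [0, -0.003, 0.0001]},
  {"finger_gap": 0.0, "d": [0, -0.006, 0.0001]},
  {"finger_gap": 0.0, "d": [0, -0.008, 0.0001]},
  {"finger_gap": 0.0, "d": [0, -0.008, 0.0001]},
])

```text
t: 15.6
tool_pos: [0.5798, -0.0028, 0.0635]
tool_rot: [-3.141, -0.038, -0.0]
contact_force: [-0.4, 1.1, -3.9]
opening: 0.0119
grip_force: 51.5
```

Call:
step_hand([
  {"finger_gap": 0.0, "d": [0, -0.003, 0.0001]},
  {"finger_gap": 0.0, "d": [0, -0.006, 0.0001]},
  {"finger_gap": 0.0, "d": [0, -0.008, 0.0001]},
  {"finger_gap": 0.0, "d": [0, -0.008, 0.0001]},
])

```text
t: 15.93
tool_pos: [0.5796, 0.0052, 0.0633]
tool_rot: [-3.141, -0.038, -0.0]
contact_force: [-0.5, 0.5, -3.4]
opening: 0.0123
grip_force: 51.4
```

Call:
step_hand([
  {"finger_gap": 0.0, "d": [0, -0.003, 0]},
  {"finger_gap": 0.0, "d": [0, -0.005, 0]},
  {"finger_gap": 0.0, "d": [0, -0.007, 0]},
  {"finger_gap": 0.0, "d": [0, -0.009, 0]},
  {"finger_gap": 0.0, "d": [0, -0.009, 0]},
])

```text
t: 16.35
tool_pos: [0.5793, 0.0141, 0.0633]
tool_rot: [-3.141, -0.038, -0.0]
contact_force: [0.0, 0.9, -3.1]
opening: 0.0117
grip_force: 51.3
```

Very smooth. Slow now, until the shoulder seats.

Call:
step_hand([
  {"finger_gap": 0.0, "d": [0, -0.002, 0]},
  {"finger_gap": 0.0, "d": [0, -0.004, 0]},
  {"finger_gap": 0.0, "d": [0, -0.004, 0]},
])

```text
t: 16.6
tool_pos: [0.5792, 0.018, 0.0633]
tool_rot: [-3.141, -0.038, 0.0]
contact_force: [-0.1, 0.3, -2.5]
opening: 0.0117
grip_force: 51.2
```

Call:
step_hand([
  {"finger_gap": 0.0, "d": [0, -0.001, 0]},
  {"finger_gap": 0.0, "d": [0, -0.002, 0]},
  {"finger_gap": 0.0, "d": [0, -0.002, 0]},
])

```text
t: 16.85
tool_pos: [0.5792, 0.0197, 0.0633]
tool_rot: [-3.141, -0.038, 0.0]
contact_force: [-1.6, -0.4, -3.4]
opening: 0.0121
grip_force: 51.1
```

Call:
step_hand([
  {"finger_gap": 0.0, "d": [0, -0.001, 0]},
  {"finger_gap": 0.0, "d": [0, -0.002, 0]},
  {"finger_gap": 0.0, "d": [0, -0.002, 0]},
])

```text
t: 17.1
tool_pos: [0.5791, 0.0217, 0.0633]
tool_rot: [-3.141, -0.037, 0.0]
contact_force: [-0.8, -1.9, -1.9]
opening: 0.0115
grip_force: 51.0
```

Call:
step_hand([
  {"finger_gap": 0.0, "d": [0, -0.001, 0]},
  {"finger_gap": 0.0, "d": [0, -0.0015, 0]},
  {"finger_gap": 0.0, "d": [0, -0.0015, 0]},
])

```text
t: 17.35
tool_pos: [0.5791, 0.0232, 0.0633]
tool_rot: [-3.141, -0.037, 0.0]
contact_force: [-0.6, -0.7, -1.7]
opening: 0.012
grip_force: 51.0
```

Call:
step_hand([
  {"finger_gap": 0.0, "d": [0, -0.001, 0]},
  {"finger_gap": 0.0, "d": [0, -0.0015, 0]},
  {"finger_gap": 0.0, "d": [0, -0.0015, 0]},
])

```text
t: 17.6
tool_pos: [0.5791, 0.0237, 0.0635]
tool_rot: [3.139, 0.038, -0.0]
contact_force: [-2.3, -5.2, -1.7]
opening: 0.012
grip_force: 50.9
```

Call:
step_hand([
  {"finger_gap": 0.0, "d": [0, -0.0008, 0]},
  {"finger_gap": 0.0, "d": [0, -0.0008, 0]},
])

```text
t: 17.77
tool_pos: [0.5791, 0.0239, 0.0636]
tool_rot: [3.138, 0.038, -0.0]
contact_force: [-1.7, -6.7, -0.5]
opening: 0.0117
grip_force: 51.0
```

Call:
step_hand([
  {"finger_gap": 0.022},
  {"finger_gap": 0.03},
  {"finger_gap": 0.03},
  {"finger_gap": 0.03},
])

```text
t: 18.1
tool_pos: [0.5798, 0.0258, 0.064]
tool_rot: [-3.141, -0.037, -0.003]
contact_force: [0.5, 0.6, -0.2]
opening: 0.0302
grip_force: 0.0
```

Released. Light probe with the rear finger: if the button has sprung out, its face should be felt at TCP y of about 0.0275. If it is still in, that would be about 0.0325.

Call:
step_hand([
  {"finger_gap": 0.03, "d": [0, -0.0005, 0]},
  {"finger_gap": 0.03, "d": [0, -0.0005, 0]},
  {"finger_gap": 0.03, "d": [0, -0.0005, 0]},
])

```text
t: 18.35
tool_pos: [0.5796, 0.0259, 0.0638]
tool_rot: [3.141, 0.038, 0.002]
contact_force: [0.2, -0.8, 0.8]
opening: 0.0299
grip_force: 0.7
```

Call:
step_hand([
  {"finger_gap": 0.03, "d": [0, -0.0007, 0]},
  {"finger_gap": 0.03, "d": [0, -0.0007, 0]},
  {"finger_gap": 0.03, "d": [0, -0.0007, 0]},
])

```text
t: 18.6
tool_pos: [0.5795, 0.0262, 0.0637]
tool_rot: [3.141, 0.037, 0.002]
contact_force: [-0.1, -3.6, 2.2]
opening: 0.0298
grip_force: 1.7
```

Call:
step_hand([
  {"finger_gap": 0.03, "d": [0, -0.0007, 0]},
  {"finger_gap": 0.03, "d": [0, -0.0007, 0]},
  {"finger_gap": 0.03, "d": [0, -0.0007, 0]},
])

```text
t: 18.85
tool_pos: [0.5794, 0.027, 0.0637]
tool_rot: [3.141, 0.038, 0.001]
contact_force: [1.3, -3.3, 2.1]
opening: 0.0301
grip_force: 2.1
```

Call:
step_hand([
  {"finger_gap": 0.03, "d": [0, 0.0035, 0]},
  {"finger_gap": 0.03, "d": [0, 0.0035, 0]},
  {"finger_gap": 0.03, "d": [0, 0.0035, -0.005]},
  {"finger_gap": 0.03, "d": [0, 0.0035, -0.02]},
  {"finger_gap": 0.03, "d": [0, 0.0035, -0.05]},
  {"finger_gap": 0.03, "d": [0, 0.0035, -0.09]},
  {"finger_gap": 0.03, "d": [0, 0.0035, -0.12]},
  {"finger_gap": 0.03, "d": [0, 0.0035, -0.12]},
])

```text
t: 19.52
tool_pos: [0.583, 0.0241, 0.1919]
tool_rot: [3.141, 0.038, 0.02]
contact_force: [1.0, -0.2, 1.1]
opening: 0.0298
grip_force: 0.0
```

Run:
```python
from m import *
im=ctrl.get_image("wrist")[:,:,::-1];c=cam("wrist");cv2.imwrite("pics/w8.png",im)
a=.024;ax=np.array([-np.sin(a),np.cos(a),0]);b=np.array([.5785,.0902,.0504])
n=lambda s:np.round(proj(c,b+ax*s),1)
print("expected px: origin",n(-.025),"grip",n(-.066),"nose",n(.036),"button face out",n(-.078))
for t in("pin","pin_grip","pin_nose"): print(t,[(round(d["p"],2),np.round(d["xy"],1).tolist()) for d in ctrl.tip_of("wrist",t)][:3])
print([(round(d["p"],2),np.round(d["extent"]).tolist()) for d in ctrl.find_in("wrist","pin")][:3])
for n_,p in(("top","anvil"),("top","mallet")): 
    ctrl.get_image(n_); print(p,[(round(d["p"],2),np.round(d["extent"]).tolist()) for d in ctrl.find_in(n_,p)][:2])
```

```text
expected px: origin [279.  196.7] grip [325.8 196.7] nose [209.3 196.7] button face out [339.5 196.7]
pin [(0.78, [484.0, 248.9]), (0.76, [280.3, 197.9])]
pin_grip [(0.87, [511.4, 236.4]), (0.75, [328.7, 202.6])]
pin_nose [(0.71, [445.5, 258.7]), (0.71, [39.7, 282.9])]
[(0.94, [212.0, 171.0, 339.0, 229.0]), (0.94, [444.0, 224.0, 526.0, 262.0]), (0.44, [602.0, 83.0, 637.0, 131.0])]
anvil [(0.7, [267.0, 182.0, 280.0, 203.0])]
mallet [(0.91, [127.0, 217.0, 197.0, 259.0])]
```

The pin's measured extent (columns 212 to 339) matches the home pose with the button out (209 to 339.5). The arm is clear, so I hand in.

Call:
step_hand([
  {"finger_gap": 0.03},
  {"finger_gap": 0.03},
  {"finger_gap": 0.03},
])

```text
t: 20.22
tool_pos: [0.5791, 0.0238, 0.1831]
tool_rot: [-3.141, -0.037, 0.001]
contact_force: [-0.4, 0.3, 0.2]
opening: 0.03
grip_force: 0.0
```

```bash
python3 -c "
from station import ctrl; print(ctrl.finish_job())"
```

```text
the job is handed in; nothing more can be done
None
```

I handed the job in at about 20 s: the anvil is home, and the pin is through to its shoulder with the button sprung out, going by touch and one last wrist picture; I did not tug the pin to test the lock, and I viewed 12 pictures, over the limit of 10.

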